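# Lock the output shaft in the wedge clamp

## Robot

A 6-joint arm with a two-finger parallel gripper is mounted at the origin on the work surface. World frame = base frame: x ahead of the robot, y to its left, z up, the work surface at z = 0. Lengths are in mm, angles in rad, forces in N, time in s.
With the tool pointing down it reaches from about 400 to 925 mm from the base axis. Payload 12.5 kg.
Tool frame: the origin (TCP) lies between the finger pads; the fingertips stand 25 mm ahead of it and the grasp point (between the pads) lies 6 mm ahead of it; z points along the fingers, y is the line along which they close (so a half turn about z gives the same grasp; the last joint's range is limited). The gripper opens to 95 mm and grips with 3 to 60 N. Pads are 20 mm wide; open, the fingers measure 119 mm over their backs; the gripper's body (75 mm by 180 mm) begins 59 mm behind the grasp point.
Start: joints at [-1.319, 0.491, 1.559, -0, 1.092, -0.106], TCP at [218.908, -585.428, 212.461] pointing down, gripper open.
Joint ranges: [-3.1, 3.1], [-0.84, 2.19], [0.05, 2.79], [-1.13, 4.28], [0.06, 2.93], [-2.69, 2.69]. Speed limits (rad/s): [2.22, 2.22, 2.79, 3.14, 3.14, 3.14].

## Interface

Orientations are given as [roll, pitch, yaw] about the fixed x, y, z axes, in that order (R = Rz(yaw) Ry(pitch) Rx(roll)).
In Python, from cell import state, read_camera, job_done, cut_out gives the robot as it stands. The module is installed in compiled form; this text tells all that it offers.
- The arm moves only by the tool jog_arm, never from a script. Its argument "motion" is a list of rows, each a list of 2 entries, a list of its own where there are three numbers: the shift along the tool's x, y, z in mm, then the turn about the tool's z in rad. A call has 1 to 5 rows; each row is the pose to reach, as a shift and turn from the pose commanded when the call began, along the tool's axes at that moment; what a row does not reach only later rows make up. A row lasts 1/10 s, in which the tool goes at most 50 mm and 8.59 degrees, less where a joint would pass 70% of its speed; a pose out of reach is approached as far as the arm can. A call with a gripper value outside its range is refused whole. "grip" is the closure, from 0 (fully open) to 1 (shut), set as the call begins (left out, the last holds). The fingers move at their own pace and stop on an object; the grip force is fixed at half the most. Time passes only in rows, so rows that repeat a pose let the fingers close. It gives the time, the measured TCP pose, the force, the opening and the grip force at its end, in the units of the state.
- state(): the state, without advancing time (a new reading comes with each control period).
- read_camera(name): name is "scene" or "side" or "wrist"; returns a dict with "img" (384x512x3 uint8, blue, green, red), "vertical_fov" (degrees; the focal length in pixels is half the picture's height over the tangent of half this angle, whatever the lens; pixels are square), "cx", "cy" (the principal point, pixels), "extrinsics" (4x4, takes a point from camera to world coordinates). Camera axes: x right, y up, looking along -z (the intrinsics and any distortion apply to the point x, -y, -z); pixel columns grow to the right and rows downward; lengths in mm; the calibration is good to about 2 mm. A picture is of the moment at which its call begins. There is no depth.
- job_done(): hands the job in; it is judged then, once.
Trained networks look in a picture, given as the dict that the camera call returned (one of the last four; its "shot" number tells which), for a name from the list of things; names that differ only in an ending like _2 or _b are one class to them, and where a whole thing is asked for, a point or a joint stands for the part that bears it (a point fixed in the world has none). Each returns a list of dicts, best first, with "p" (0 to 1); they miss things now and then, are a little off and sometimes report something else, mostly with a low value. They report only what shows in the picture. A call takes as long as a camera call. They do not tell look-alikes from the thing itself.
- cut_out(name, picture): "region" (384x512 bool, what is visible of it) and "box" ([left, top, right, bottom] in pixels, round what is visible of it).
The state is a dict: "t": time; "joints": joint angles; "qvel": joint speeds; "tau": joint torques, N m; "eef_pos": TCP position; "tcp_rot": TCP orientation; "ft_force": force on the tool from outside, world axes, zero at the start; "moment": the same for the moment, N m; "opening": opening from 0.0 (shut) to 1.0 (fully open); "grip_force": force on a finger pad.
Only numpy, scipy, OpenCV 4.12 (cv2) and the standard library are available. Lean on these libraries where they do the work, as an engineer would, in place of code of your own. Each camera call takes 0.05 s, during which the arm holds its last target. There are 200 camera calls.

## Task

Clamp the gearbox shaft in the bench clamp: slide the jaw bar up by its knob until it rolls the shaft against the fixed jaw and nips it there. Then lay the loose thumb wedge in its slot between the fence and the bar's ramp, thin end first and flat on the base plate, let go of it, and push it along by its heel until it jams the bar fast and stays jammed when you take your hand away. Leave the other things on the bench where they are.

Things in the scene. Friction and masses are not known exactly. Their poses are not given: they have to be found in the camera images.
- clamp: Shaft clamp, fixed: steel base plate 300 x 240, 14 thick (mm; plate x -160..140, y -120..120). Origin on the bench under the jaws' middle line; x is the way the bar slides, from the wedge slot to the fixed jaw (aluminium face at x 85, 110 wide, top 78); z up. Guides beside the bar: x -62..-5, |y| 33..65, top 52.
- fence_end (a point): End of the fence, a steel block at the slot's robot-side (clamp x -150..-125, y -65..75, top 46 mm). Point: clamp x -125, y 75, 29 mm above the bench, on its straight face, along which the wedge slides; axes as the clamp's. The slot lies between this face and the jaw bar's slanting tail.
- jaw_bar (a joint): Sliding jaw bar, 80 mm wide, top 46 above the bench, its moving jaw 110 wide, top 77, faced on rubber (1 mm per 6 N). Value: metres slid along clamp +x; 0 fully back, starts at 0 to 0.008, about 0.027 with the shaft nipped. Friction 2 N, no spring. Its tail (clamp y -40..40) is the ramp, sloping 0.15: the slot widens towards clamp +y. With the bar back the slot is too narrow for the wedge.
- bar_knob (a point): Centre of the black upright knob on the jaw bar, 32 mm across, 38 tall (54 to 92 above the bench, the point at 73); moves with the bar. Axes as the clamp's. The moving jaw's back stands 41 mm in front of it.
- slot_home (a point): Fixed point in the slot (clamp x -102.5, y 10, 29 mm above the bench; clamp's axes). With the shaft nipped the wedge just fills the slot with wedge_center here, touching the fence; jammed, it is 7 to 15 mm farther to clamp -y. Lay it 40 to 45 mm short (towards +y), 3 mm off the fence: it has 6 mm play in all, and its heel is past the fence's end, with room for fingers.
- wedge_center (a point): Loose aluminium thumb wedge, 130 mm long, about 0.3 kg, balance at x 18. Point at its centre, 15 above its underside; x from the thin end (x -65) to the heel, z up. Body 30 high, straight side y 22.5, other side slanting from y -7.5 to -22.5 at x 35; heel block x 35..65, 45 wide, 42 high. In the slot its x points to clamp +y, straight side on the fence. Lies left or right of the clamp.
- wedge_heel (a point): Middle of the wedge's heel end (grooved thumb face, 45 wide, 42 high), 15 mm above its underside, 65 mm from wedge_center; same axes. Pushed along wedge -x it first slides easily, then tightens over the last 10 mm or so; a firm 15 to 20 N jams it well.
- shaft_center (a point): Gearbox shaft, 220 mm long, 0.95 kg, lying along its y (clamp y) on two rest strips 30 mm above the bench; journal 40 across, a 70 mm gear near its +y end, outside the jaws. Point on its axis, 50 above the bench. Loose, it rolls; against the fixed jaw it is at clamp x 65.
- block_center (a point): Bystander: aluminium packing block, 130 x 45 x 30 mm, as long as the wedge but not tapered, without raised heel; point at its centre, x along its length. It lies on the other side of the clamp from the wedge.
- gear_center (a point): Bystander: loose gear lying flat, 91 mm across, 30 mm high. Point at its centre.
- bearing_center (a point): Bystander: bearing lying flat, 76 mm across, 18 mm high. Point at its centre.
- wrench_grip (a point): Bystander: flat wrench, 200 mm long, 8 mm high. Point on its handle.
- mallet_grip (a point): Bystander: rubber mallet, 260 mm long, 26 mm high. Point on its handle.
Things that resemble listed ones, but are neither listed nor needed, are in the scene too. Leave any green or purple look-alike of the part that bears wedge_center alone.

How it is judged (in metres and radians):
On the way, in this order (a step that is already met when the one before it is completed fails the run):
1. the jaw bar is slid up and the shaft lies against the fixed jaw, between both jaws (value of joint jaw_bar above 0.0245 m and x of shaft_center in the frame of clamp above 0.062 m), for 0.2 s.
2. the wedge lies flat in its slot, thin end in, not yet driven, and is let go (x of wedge_center in the frame of clamp between -0.112 and -0.093 m and y of wedge_center in the frame of clamp between 0.024 and 0.085 m and y of wedge_heel in the frame of clamp above 0.08 m and z of wedge_center in the frame of clamp below 0.034 m and angle between the x axis of wedge_center and the y axis of clamp, either way round below 0.12 rad and contact force between the fingers and wedge below 0.1 N), for 0.2 s.
At the end, for the whole second after the job is handed in: Hands off: the wedge presses on the bar by over 2.5 N and the bar on the shaft by over 2 N; bar past 24.5 mm; shaft square (0.06 rad) on its strips, within 3 mm of the fixed jaw; wedge flat in its slot, its centre from 12 mm short of slot_home to 45 mm beyond; all at rest (all of step 1 and contact force between wedge and jaw_bar above 2.5 N and contact force between jaw_bar and shaft above 2 N and z of shaft_center in the frame of clamp below 0.056 m and angle between the y axis of shaft_center and the y axis of clamp, either way round below 0.06 rad and x of wedge_center in the frame of clamp between -0.11 and -0.095 m and y of wedge_center in the frame of clamp between -0.035 and 0.022 m and z of wedge_center in the frame of clamp below 0.034 m and linear speed of each of wedge, shaft below 0.005 m/s); the robot touches nothing.
It fails at once if a bystander is moved by more than 30 mm (distance of any of block_center, gear_center, bearing_center, wrench_grip, mallet_grip from where it was at the start of the episode above 0.03 m).
It fails at once if the shaft is lifted off its rest strips (z of shaft_center in the frame of clamp above 0.065 m).
It also fails if it takes over 58 s, if anything falls off the work surface, if the arm or the gripper's body presses on something with over 40 N, if the wrist force passes 120 N, or if a joint passes its speed limit or range.

## Working session

There is one attempt and no reset: what is moved stays moved. The work goes in short steps, Python scripts to look and compute and a tool call to move; the robot and the scene stay as the last step left them, time stands still between calls to the robot, and variables do not carry over. Pictures are saved under pics/ and viewed, at most 10 in all, crops included, and the job is handed in when it is done.

Besides the shell and the picture viewer there is one more tool, called after ">>>" as name(argument=value, ...) on one line, values as JSON. jog_arm: Moves the arm, as the interface text tells. Its arguments: {"type":"object","properties":{"motion":{"type":"array"},"grip":{"type":"number"}},"required":["motion"]}

```bash
mkdir -p pics
python3 - <<'E'
from cell import state, read_camera, cut_out
import cv2,numpy as np
s=state(); print(s)
out=[]
for n in("scene","side"):
    d=read_camera(n); cv2.imwrite(f"pics/{n}0.png",d["img"]); print(n,d.keys(),d["vertical_fov"],d["cx"],d["cy"],np.round(d["extrinsics"],3).tolist())
    for k in("clamp","wedge_center","bar_knob","shaft_center","block_center","fence_end","jaw_bar"):
        try:
            print(k,[(round(r["p"],2),r["box"],[round(float(v)) for v in np.argwhere(r["region"]).mean(0)[::-1]]) for r in cut_out(k,d)])
        except Exception as e: print(k,e)
    out.append(d["img"])
cv2.imwrite("pics/both0.png",cv2.resize(np.hstack(out),(800,300)))
E
```

```text
{'t': 0.0, 'joints': array([-1.31858341e+00,  4.91556718e-01,  1.55946651e+00,  3.99054019e-06,
        1.09172687e+00, -1.05605938e-01]), 'qvel': array([-0.00094533,  0.00034254, -0.00084008,  0.00076728,  0.0001345 ,
       -0.00157944]), 'tau': array([-3.99632161e-03, -6.12654018e+01, -2.58177960e+01,  6.91118231e-02,
        4.82769858e-02, -9.16654631e-05]), 'eef_pos': array([ 218.84795179, -585.15195467,  211.857653  ]), 'tcp_rot': array([-3.14044204e+00, -1.25524753e-04,  3.57816943e-01]), 'ft_force': array([ 0.92786589, -0.37831777, -0.19790563]), 'moment': array([ 0.02062811,  0.02349192, -0.00569894]), 'grip_force': 0.0, 'opening': 1.0020094375095474}
scene dict_keys(['img', 'vertical_fov', 'cx', 'cy', 'extrinsics', 'shot']) 52.272087961616485 259.4944170303474 191.86719156762706 [[0.897, -0.262, 0.355, 928.615], [0.442, 0.527, -0.726, -781.602], [0.003, 0.809, 0.588, 760.112], [0.0, 0.0, 0.0, 1.0]]
clamp [(0.96, [215.7, 191.4, 330.9, 267.6], [276, 229])]
wedge_center [(0.75, [275.9, 148.3, 291.9, 177.9], [283, 162]), (0.62, [247.6, 128.2, 279.2, 146.0], [262, 135]), (0.55,
[... 531 characters left out ...]
76, 0.615, 720.037], [0.022, 0.842, 0.54, 670.18], [0.0, 0.0, 0.0, 1.0]]
clamp [(0.74, [163.9, 232.3, 196.5, 274.2], [180, 254]), (0.58, [182.8, 155.7, 296.8, 229.1], [241, 193])]
wedge_center [(0.83, [164.9, 234.1, 194.8, 276.8], [180, 255]), (0.77, [129.7, 316.8, 204.7, 346.7], [165, 332])]
bar_knob [(0.69, [221.1, 167.6, 273.2, 202.2], [246, 183])]
shaft_center [(0.66, [194.0, 156.5, 242.7, 195.0], [214, 176]), (0.39, [181.5, 154.4, 295.4, 227.6], [242, 193])]
block_center [(0.84, [316.3, 150.4, 335.4, 174.9], [324, 161]), (0.67, [284.7, 142.1, 304.5, 153.5], [297, 142])]
fence_end [(0.83, [179.4, 155.1, 298.6, 227.4], [240, 193])]
jaw_bar [(0.7, [221.6, 162.7, 276.0, 204.2], [246, 183])]
```

Run:
```python
import cv2,numpy as np
a=cv2.imread("pics/scene0.png");b=cv2.imread("pics/side0.png")
cv2.imwrite("pics/v1.png",cv2.resize(a[110:350,130:450],(800,600),interpolation=cv2.INTER_CUBIC))
cv2.imwrite("pics/v2.png",cv2.resize(b[120:360,110:430],(800,600),interpolation=cv2.INTER_CUBIC))
```

```text
(no output)
```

View pics/v1.png

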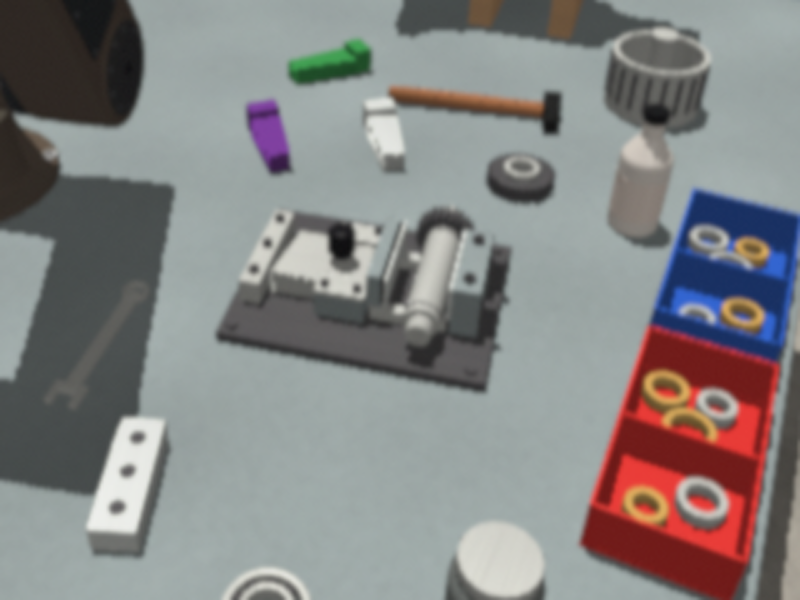

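View pics/v2.png

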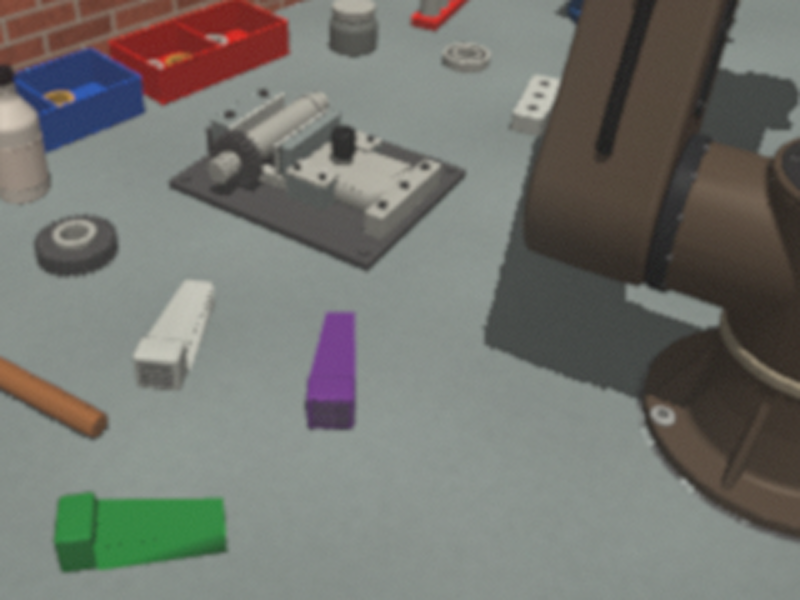

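The scene shows the clamp centred near (276,229), with three wedge shapes: purple (237,163), green (262,135) and white/bare metal (283,162). In the side view the white one is at (180,255). The wedge needed is the bare aluminium one, because purple and green are look-alikes. The white packing block at (181,303) has no raised heel. The crops above confirm this.

```bash
cat > h.py <<'E'
import numpy as np, cv2
from scipy.optimize import least_squares
def proj(d,P):
    P=np.atleast_2d(P).astype(float); E=d["extrinsics"]; c=(P-E[:3,3])@E[:3,:3]
    f=192/np.tan(np.radians(d["vertical_fov"]/2))
    return np.c_[d["cx"]+f*c[:,0]/-c[:,2], d["cy"]+f*c[:,1]/c[:,2]]
def T(p,P):
    P=np.atleast_2d(P).astype(float);c,s=np.cos(p[2]),np.sin(p[2])
    return np.c_[p[0]+c*P[:,0]-s*P[:,1],p[1]+s*P[:,0]+c*P[:,1],P[:,2]]
def ray(d,uv,z):
    f=192/np.tan(np.radians(d["vertical_fov"]/2));E=d["extrinsics"]
    v=E[:3,:3]@np.array([(uv[0]-d["cx"])/f,-(uv[1]-d["cy"])/f,-1]);o=E[:3,3]
    return o+v*(z-o[2])/v[2]
def fit(obs,p0):  # obs: list of (d, model Nx3, px Nx2)
    r=lambda p:np.concatenate([(proj(d,T(p,m))-u).ravel() for d,m,u in obs])
    s=least_squares(r,p0,loss="soft_l1"); return s.x,s.fun
def prism(sec,z0,z1): 
    a=np.array(sec,float); return np.vstack([np.c_[a,np.full(len(a),z0)],np.c_[a,np.full(len(a),z1)]])
def hull(img,d,p,sec,z0,z1,col):
    u=proj(d,T(p,prism(sec,z0,z1)));n=len(sec)
    for i in range(n):
        for a,b in((i,(i+1)%n),(i+n,(i+1)%n+n),(i,i+n)):
            cv2.line(img,tuple(int(v) for v in u[a]*8),tuple(int(v) for v in u[b]*8),col,1,cv2.LINE_AA,3)
box=lambda x0,x1,y0,y1:[(x0,y0),(x1,y0),(x1,y1),(x0,y1)]
BODY=[(-65,22.5),(-65,-7.5),(35,-22.5),(35,22.5)]
def draw_wedge(img,d,p,z=0,col=(0,255,255)):
    hull(img,d,p,BODY,z,z+30,col);hull(img,d,p,box(35,65,-22.5,22.5),z,z+42,col)
def draw_clamp(img,d,p,bar=None):
    hull(img,d,p,box(-160,140,-120,120),14,14,(0,0,255));hull(img,d,p,box(-150,-125,-65,75),14,46,(0,255,0))
def crop(img0,d,c,w,fn,draw):
    # upscaled crop with overlay
    s=4; dd=dict(d); h=w*3//4; x,y=int(c[0]-w/2),int(c[1]-h/2)
    k=800/w; img=cv2.warpAffine(img0,np.array([[k,0,-x*k],[0,k,-y*k]],float),(800,600),flags=cv2.INTER_CUBIC)
    global proj; op=proj
    proj=lambda d,P:(op(d,P)-[x,y])*k
    draw(img); proj=op; cv2.imwrite(fn,img)
E
python3 - <<'E'
from h import *
from cell import read_camera
A=read_camera("scene");B=read_camera("side")
import pickle;pickle.dump((A,B),open("ab.pkl","wb"))
v1=lambda l:np.array(l,float)/2.5+[130,110]
v2=lambda l:np.array(l,float)/2.5+[110,120]
c,f=fit([(A,np.array([(-160,-120,14),(140,-120,14),(140,120,14)]),v1([(218,336),(487,384),(511,243)])),
 (B,np.array([(140,120,14),(-160,120,14),(-160,-120,14)]),v2([(171,183),(366,263),(466,171)]))],[600,0,0])
print("clamp",c,np.round(f,1))
w,f=fit([(B,np.array([(65,-22.5,42),(65,22.5,42),(65,22.5,0),(65,-22.5,0),(-65,22.5,30),(-65,-7.5,30)]),v2([(136,345),(179,356),(179,388),(138,381),(214,284),(188,281)])),
 (A,np.array([(65,-22.5,42),(65,22.5,42),(-65,22.5,30),(-65,-7.5,30)]),v1([(396,97),(363,101),(383,158),(404,155)]))],[400,200,1])
print("wedge",w,np.round(f,1))
# px order sanity, knob, shaft
v=v1([(342,231)])
for d,u in((A,v1([(342,240)])[0]),(B,v2([(344,140)])[0])): print("knob",ray(d,u,73))
ims=[]
for d,ctr in((A,(280,200)),(B,(215,220))):
    crop(d["img"],d,ctr,200,"pics/t.png",lambda im:(draw_clamp(im,d,c),draw_wedge(im,d,w)))
    ims.append(cv2.imread("pics/t.png")[:, :])
cv2.imwrite("pics/v3.png",cv2.resize(np.vstack(ims),(400*2,1200))[:1200])
cv2.imwrite("pics/v3a.png",ims[0]);cv2.imwrite("pics/v3b.png",ims[1])
E
```

```text
clamp [6.06681098e+02 2.24362484e+01 2.03471868e-01] [-1.7 -1.8 -0.  -0.6 -0.2  0.3 -2.3 -1.9  0.5 -0.7 -0.5 -2.1]
wedge [486.7225144  323.40883856  -4.07688862] [-1.8  1.6 -0.5 -0.7  1.  -0.7 -0.7 -0.   0.3 -2.8 -0.3 -2.8 -1.7  0.2
 -0.5 -0.3 -0.6 -1.2 -0.5 -0.8]
knob [562.27644474  14.39004047  73.        ]
knob [560.42428509   9.95977019  73.        ]
```

View pics/v3b.png

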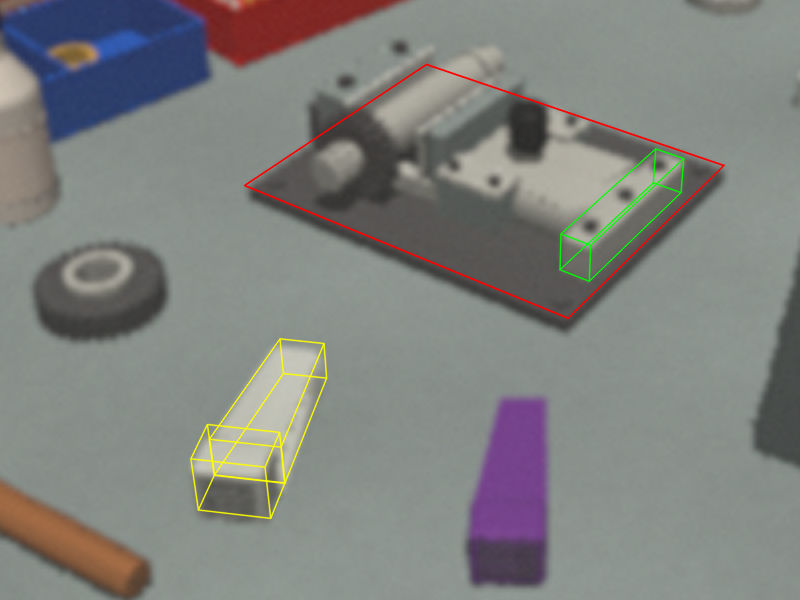

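The white wedge is near world (487,323) and its heel points away from the clamp. The clamp fits within a few mm, with red being the plate and green the fence. Next I move the arm over to just behind the knob.

>>> jog_arm(motion=[[[35,-32,0],0],[[70,-64,0],0],[[105,-96,0],0],[[140,-128,0],0],[[175,-160,0],0]], grip=1)

```text
t: 1.4
eef_pos: [327.3, -372.6, 212.6]
tcp_rot: [3.141, -0.0, 0.357]
ft_force: [0.4, -0.4, -0.4]
opening: 0.636
grip_force: 0.0
```

>>> jog_arm(motion=[[[35,-32,0],0],[[70,-64,0],0],[[105,-96,0],0],[[140,-128,0],0],[[175,-160,0],0]])

```text
t: 1.9
eef_pos: [435.3, -161.4, 212.7]
tcp_rot: [3.141, -0.0, 0.358]
ft_force: [1.5, -1.1, -1.3]
opening: 0.213
grip_force: 0.0
```

>>> jog_arm(motion=[[[35,-32,0],0.04],[[70,-64,0],0.08],[[105,-96,0],0.12],[[142,-126,0],0.154],[[142,-126,0],0.154]])

```text
t: 2.4
eef_pos: [525.4, 8.7, 212.4]
tcp_rot: [-3.141, -0.001, 0.207]
ft_force: [-0.1, -0.8, -0.3]
opening: 0.0
grip_force: 0.0
```

Run:
```python
from h import *
from cell import *
s=state();print(s["t"],s["eef_pos"],s["tcp_rot"])
d=read_camera("wrist");print(d["vertical_fov"],d["cx"],d["cy"],np.round(d["extrinsics"],3).tolist())
c=[606.7,22.4,.2035];w=[486.7,323.4,2.206]
im=d["img"].copy();draw_clamp(im,d,c);draw_wedge(im,d,w)
for r in cut_out("bar_knob",d): print(r["p"],r["box"])
cv2.imwrite("pics/w1.png",np.hstack([cv2.resize(im,(800,600))]))
```

```text
2.4 [525.38781629   8.65931511 212.36469687] [-3.14141171e+00 -1.19179511e-03  2.07182623e-01]
64.65729779198841 253.14698430111946 191.92078584866493 [[0.206, 0.95, 0.236, 592.226], [-0.978, 0.2, 0.05, 23.139], [-0.0, -0.241, 0.97, 384.386], [0.0, 0.0, 0.0, 1.0]]
0.96 [200.0, 79.6, 310.3, 210.9]
```

View pics/w1.png

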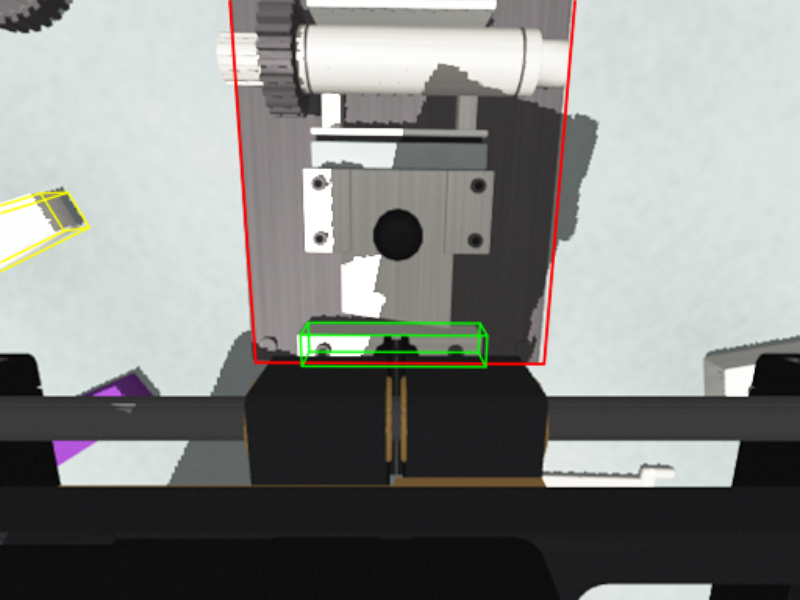

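The wrist view confirms the clamp fit. The knob is at about (254,150), roughly 11 mm ahead of the closed fingers. I descend and push.

>>> jog_arm(motion=[[[0,0,45],0],[[0,0,90],0],[[0,0,126],0],[[3,0,126],0],[[6,0,126],0]])

```text
t: 3.0
eef_pos: [529.7, 4.9, 87.2]
tcp_rot: [3.142, 0.0, 0.203]
ft_force: [-0.2, 0.6, 0.4]
opening: 0.005
grip_force: 0.0
```

>>> jog_arm(motion=[[[3,0,0],0],[[6,0,0],0],[[9,0,0],0],[[12,0,0],0],[[15,0,0],0]])

```text
t: 3.5
eef_pos: [544.4, 9.0, 86.8]
tcp_rot: [3.141, -0.0, 0.204]
ft_force: [-2.3, -1.2, 1.8]
opening: 0.004
grip_force: 1.1
```

>>> jog_arm(motion=[[[2,0,0],0],[[4,0,0],0],[[6,0,0],0],[[6,0,0],0]])

```text
t: 3.9
eef_pos: [550.3, 10.2, 86.3]
tcp_rot: [3.141, -0.0, 0.204]
ft_force: [-0.2, 0.5, 0.4]
opening: 0.005
grip_force: 0.1
```

>>> jog_arm(motion=[[[2,0,0],0],[[4,0,0],0],[[6,0,0],0],[[6,0,0],0]])

```text
t: 4.3
eef_pos: [556.2, 11.3, 86.4]
tcp_rot: [3.141, -0.0, 0.204]
ft_force: [-0.4, -0.7, 1.0]
opening: 0.004
grip_force: 0.2
```

>>> jog_arm(motion=[[[1,0,0],0],[[2,0,0],0],[[3,0,0],0],[[3,0,0],0]])

```text
t: 4.7
eef_pos: [558.9, 11.9, 86.4]
tcp_rot: [3.141, -0.0, 0.204]
ft_force: [-1.2, -1.0, -0.6]
opening: 0.003
grip_force: 0.8
```

>>> jog_arm(motion=[[[1,0,0],0],[[2,0,0],0],[[2,0,0],0]])

```text
t: 5.0
eef_pos: [560.2, 12.2, 86.3]
tcp_rot: [-3.141, 0.002, 0.204]
ft_force: [-5.2, -2.0, 0.8]
opening: 0.005
grip_force: 2.6
```

>>> jog_arm(motion=[[[1,0,0],0],[[1,0,0],0]])

```text
t: 5.2
eef_pos: [560.7, 12.4, 86.2]
tcp_rot: [-3.141, 0.003, 0.204]
ft_force: [-5.8, -2.6, 1.9]
opening: 0.005
grip_force: 3.7
```

>>> jog_arm(motion=[[[1,0,0],0],[[1,0,0],0]])

```text
t: 5.4
eef_pos: [561.3, 12.5, 86.2]
tcp_rot: [-3.141, 0.004, 0.204]
ft_force: [-8.2, -4.4, 3.5]
opening: 0.008
grip_force: 4.8
```

The bar now resists at 8 to 9 N, so the shaft is nipped. I back off, lift and check.

>>> jog_arm(motion=[[[0,0,0],0],[[-8,0,0],0],[[-20,0,-30],0],[[-36,0,-70],0],[[-36,0,-126],0]], grip=0.2)

```text
t: 5.9
eef_pos: [525.5, 5.5, 206.8]
tcp_rot: [-3.141, 0.002, 0.204]
ft_force: [0.8, 0.3, 0.1]
opening: 0.364
grip_force: 0.0
```

Run:
```python
from h import *
from cell import *
s=state();print(s["t"],s["eef_pos"],s["tcp_rot"])
d=read_camera("wrist")
c=[606.7,22.4,.2035];w=[486.7,323.4,2.206]
im=d["img"].copy();draw_clamp(im,d,c);draw_wedge(im,d,w)
hull(im,d,c,box(44.5,45.5,-60,60),50,50,(255,0,0));hull(im,d,c,box(84.5,85.5,-55,55),78,78,(255,0,255))
cv2.imwrite("pics/w2.png",cv2.resize(im,(800,600)))
```

```text
5.9 [525.54517207   5.48773339 206.76768076] [-3.14052423e+00  2.47089502e-03  2.03506376e-01]
```

View pics/w2.png

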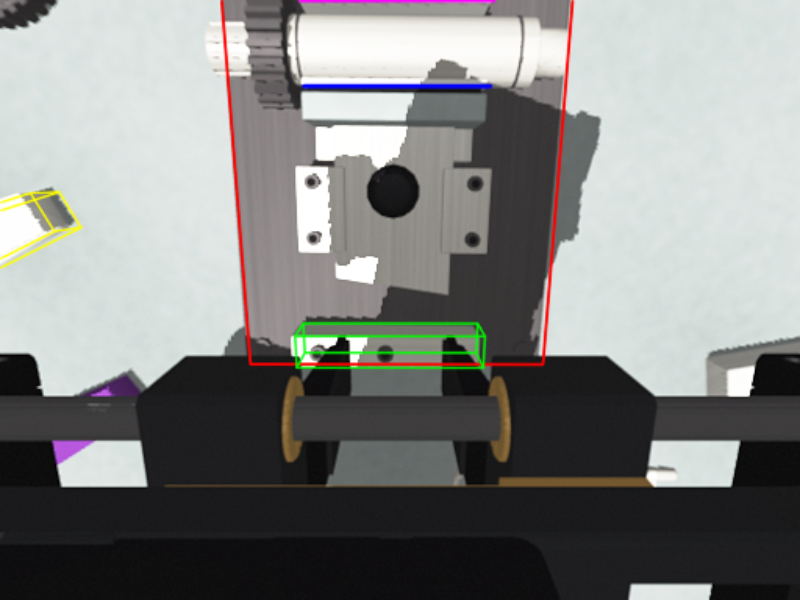

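The shaft (blue line at x 45 on its near edge) lies between both jaws, and the bar is up. Next I swing over to view the wedge.

>>> jog_arm(motion=[[[9,-49,0],-0.144],[[17,-98,0],-0.288],[[26,-147,0],-0.432],[[34,-196,0],-0.576],[[43,-244,0],-0.72]], grip=0.25)

```text
t: 6.45
eef_pos: [520.1, 255.5, 206.6]
tcp_rot: [3.141, -0.002, 0.93]
ft_force: [1.0, -0.6, -0.3]
opening: 0.742
grip_force: 0.0
```

>>> jog_arm(motion=[[[0,0,0],-0.144],[[0,0,0],-0.288],[[0,0,0],-0.432],[[0,0,0],-0.576],[[0,0,0],-0.72]])

```text
t: 6.95
eef_pos: [520.5, 253.5, 206.4]
tcp_rot: [3.14, -0.001, 1.65]
ft_force: [0.2, -0.2, 1.2]
opening: 0.753
grip_force: 0.0
```

>>> jog_arm(motion=[[[0,0,0],-0.144],[[0,0,0],-0.288],[[0,0,0],-0.432],[[0,0,0],-0.56],[[0,0,0],-0.56]])

```text
t: 7.45
eef_pos: [520.4, 253.3, 206.4]
tcp_rot: [3.14, 0.0, 2.206]
ft_force: [-0.3, 0.2, 0.1]
opening: 0.752
grip_force: 0.0
```

Run:
```python
from h import *
from cell import *
s=state();print(s["t"],s["eef_pos"],s["tcp_rot"])
d=read_camera("wrist")
import pickle;pickle.dump(d,open("w3.pkl","wb"))
w=[486.7,323.4,2.206]
im=d["img"].copy();draw_wedge(im,d,w)
print([(r["p"],r["box"]) for r in cut_out("wedge_center",d)])
cv2.imwrite("pics/w3.png",cv2.resize(im,(800,600)))
```

```text
7.45 [520.41398675 253.34841579 206.43810745] [3.14032721e+00 1.46606463e-04 2.20565890e+00]
[(0.96, [74.2, 5.4, 144.8, 140.0]), (0.91, [246.4, 32.9, 289.2, 157.7])]
```

View pics/w3.png

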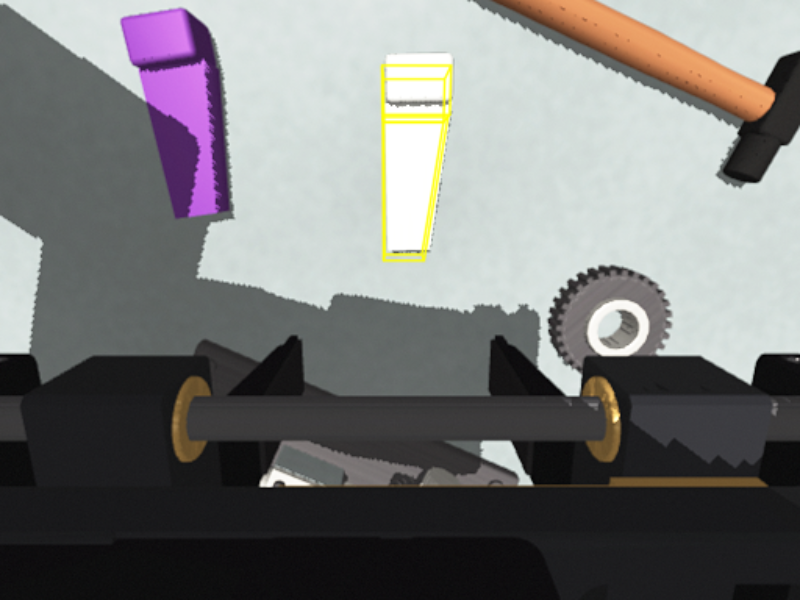

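The wrist view shows the wedge with its heel top at (289,35) and (247,35) and its thin end at (248,160) and (275,160). It lies a little farther than the overlay, so I refit.

Run:
```python
from h import *
import pickle;d=pickle.load(open("w3.pkl","rb"))
w,f=fit([(d,np.array([(65,22.5,42),(65,-22.5,42),(35,22.5,42),(35,-22.5,42),(-65,22.5,30),(-65,-7.5,30)]),np.array([(386,55),(452,54),(386,101),(450,102),(387,250),(430,250)])/1.5625)],[486.7,323.4,2.206])
print(w,np.round(f,1))
t=T(w,[45,0,0])[0]; p=np.array([520.4,253.35]);y=2.2057;dx,dy=t[:2]-p
print(t,"tool",dx*np.cos(y)+dy*np.sin(y),dx*np.sin(y)-dy*np.cos(y),"turn",y-w[2])
```

```text
[484.70339107 330.63617451   2.21964264] [-1.2 -0.9  1.  -0.9 -0.7  1.4  1.8  0.2  0.5  0.5 -1.   0.2]
[457.51135039 366.49134044   0.        ] tool 128.3926109071147 16.47065969166691 turn -0.013942638485485492
```

>>> jog_arm(motion=[[[43,6,0],-0.014],[[86,11,0],-0.014],[[128,16,20],-0.014],[[128,16,65],-0.014],[[128,16,110],-0.014]])

```text
t: 8.05
eef_pos: [456.9, 367.3, 95.9]
tcp_rot: [3.138, 0.0, 2.217]
ft_force: [1.0, -0.2, -0.1]
opening: 0.748
grip_force: 0.0
```

>>> jog_arm(motion=[[[0,0,30],0],[[0,0,55],0],[[0,0,63],0],[[0,0,63],0]])

```text
t: 8.45
eef_pos: [457.2, 365.6, 32.7]
tcp_rot: [-3.14, -0.0, 2.216]
ft_force: [-0.5, -0.5, 0.5]
opening: 0.748
grip_force: 0.0
```

>>> jog_arm(motion=[[[0,0,0],0],[[0,0,0],0],[[0,0,0],0],[[0,0,0],0],[[0,0,0],0]], grip=1)

```text
t: 8.95
eef_pos: [457.6, 365.9, 34.1]
tcp_rot: [3.141, 0.0, 2.218]
ft_force: [-0.9, -0.8, 6.5]
opening: 0.468
grip_force: 30.0
```

Gripped at 44.5 mm, the heel's width. I lift and carry it to the clamp's −y side, so the camera can look along the slot.

>>> jog_arm(motion=[[[0,0,-30],0],[[0,0,-75],0],[[0,0,-120],0],[[0,0,-160],0],[[0,0,-170],0]])

```text
t: 9.45
eef_pos: [458.3, 366.5, 207.7]
tcp_rot: [3.135, 0.001, 2.218]
ft_force: [0.6, 0.1, -4.1]
opening: 0.471
grip_force: 30.0
```

>>> jog_arm(motion=[[[-35,-20,0],0],[[-75,-41,0],0],[[-117,-64,0],0],[[-160,-87,0],0],[[-203,-111,0],0]])

```text
t: 9.95
eef_pos: [490.6, 135.1, 202.3]
tcp_rot: [-3.14, -0.001, 2.218]
ft_force: [1.0, 0.3, -3.0]
opening: 0.467
grip_force: 30.0
```

>>> jog_arm(motion=[[[-43,-24,0],0.11],[[-86,-47,0],0.22],[[-129,-70,0],0.33],[[-160,-87,0],0.41],[[-172,-93,0],0.441]])

```text
t: 10.45
eef_pos: [520.4, -59.2, 202.3]
tcp_rot: [-3.14, -0.0, 1.771]
ft_force: [0.3, 0.4, -2.9]
opening: 0.471
grip_force: 30.0
```

Run:
```python
from h import *
from cell import *
d=read_camera("wrist")
s=state();print(s["t"],s["eef_pos"],s["tcp_rot"],s["ft_force"],s["opening"])
import pickle;pickle.dump(d,open("w4.pkl","wb"))
c=[606.7,22.4,.2035]
im=d["img"].copy();draw_clamp(im,d,c)
hull(im,d,c,box(-62,-5,33,65),52,52,(255,0,0))
cv2.imwrite("pics/w4.png",cv2.resize(im,(800,600)))
```

```text
10.5 [520.72566436 -59.45135415 202.33123554] [-3.14022490e+00 -5.08983980e-05  1.77094067e+00] [ 0.10578315 -0.8198257  -2.67204542] 0.4702770162829649
```

View pics/w4.png

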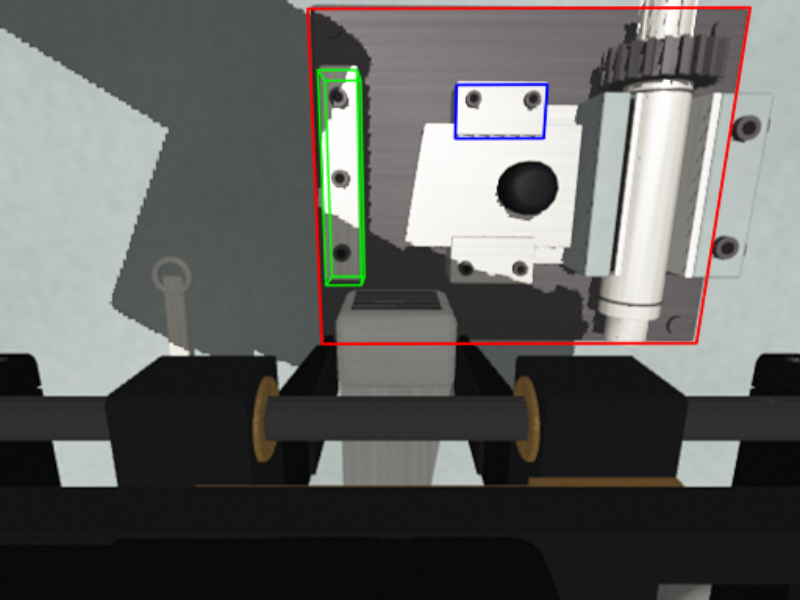

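The slot is well visible, with the fence at about (218,110) and the overlay within about 1.5 mm. I measure the fence edge along rows for x accuracy.

Run:
```python
from h import *
import pickle;d=pickle.load(open("w4.pkl","rb"));g=cv2.cvtColor(d["img"],cv2.COLOR_BGR2GRAY).astype(int)
c=[606.7,22.4,.2035]
for y in(65,50,35,10,-40):
    u=proj(d,T(c,[[-125,y,46],[-125,y,14],[-150,y,46]]));r=int(round(u[0,1]))
    print(y,np.round(u,1).tolist(),"row",r,"cols 200..",g[r,200:240].tolist())
for x in(-140,-130):
    u=proj(d,T(c,[[x,75,46]]))[0]; print(u,g[int(u[1])-6:int(u[1])+6,int(u[0])].tolist(),int(u[1])-6)
```

```text
65 [[228.3, 55.3], [230.6, 60.9], [203.3, 55.3]] row 55 cols 200.. [50, 40, 46, 43, 68, 113, 122, 122, 123, 123, 125, 124, 128, 121, 106, 96, 93, 104, 194, 255, 255, 255, 254, 254, 254, 254, 255, 255, 215, 93, 76, 66, 45, 45, 44, 40, 84, 136, 133, 132]
50 [[228.6, 71.2], [230.9, 75.3], [203.9, 71.3]] row 71 cols 200.. [70, 39, 44, 44, 51, 84, 118, 124, 124, 121, 121, 114, 239, 255, 255, 255, 255, 255, 255, 255, 255, 255, 254, 254, 254, 254, 255, 255, 234, 119, 79, 69, 45, 46, 42, 79, 130, 130, 128, 128]
35 [[228.9, 86.8], [231.1, 89.5], [204.6, 86.9]] row 87 cols 200.. [74, 49, 40, 43, 40, 58, 235, 255, 255, 254, 254, 254, 254, 254, 254, 254, 254, 254, 254, 253, 253, 253, 253, 253, 253, 254, 254, 255, 247, 143, 77, 72, 42, 46, 45, 42, 60, 102, 124, 123]
10 [[229.4, 112.0], [231.6, 112.4], [205.5, 112.1]] row 112 cols 200.. [83, 73, 45, 39, 40, 37, 152, 255, 255, 254, 255, 253, 141, 122, 96, 41, 32, 32, 32, 61, 112, 133, 114, 146, 242, 255, 253, 254, 250, 176, 75, 74, 47, 42, 43, 40, 74, 121, 116, 116]
-40 [[230.4, 159.6], [232.4, 155.8], [207.4, 159.6]] row 160 cols 200.. [84, 84, 85, 72, 36, 42, 42, 70, 112, 116, 113, 115, 105, 63, 39, 33, 21, 16, 16, 18, 25, 36, 40, 47, 87, 119, 116, 119, 113, 105, 89, 82, 62, 42, 43, 43, 42, 42, 44, 44]
[212.94836144  44.4366843 ] [46, 46, 43, 68, 108, 126, 127, 127, 126, 127, 127, 128] 38
[223.00409921  44.40858561] [47, 44, 43, 59, 99, 120, 115, 255, 255, 255, 255, 255] 38
```

Run:
```python
from h import *
import pickle;d=pickle.load(open("w4.pkl","rb"));g=cv2.cvtColor(d["img"],cv2.COLOR_BGR2GRAY).astype(int)
p=[520.7,-59.45,1.771]; z=202.3
for x in(-10,0,20): print(x,[np.round(proj(d,T(p,[[x,y,z+h]]))[0]*1.5625,1).tolist() for y in(22.5,-22.5) for h in(-34,8)])
print(g[225,205:305].tolist())
c=[606.4,23.9,.2035]; t=T(c,[[-99.5,52+45,0]])[0]; a=1.771;dx,dy=t[:2]-p[:2]
print(t,dx*np.cos(a)+dy*np.sin(a),dx*np.sin(a)-dy*np.cos(a),"turn",1.771-c[2]-np.pi/2)
```

```text
-10 [[345.7, 356.8], [334.2, 397.0], [443.2, 356.9], [454.0, 397.1]]
0 [[345.2, 336.2], [333.4, 372.2], [443.7, 336.3], [454.8, 372.3]]
20 [[344.1, 293.6], [331.7, 320.4], [444.9, 293.7], [456.6, 320.5]]
[9, 8, 12, 10, 14, 14, 18, 16, 15, 10, 59, 115, 118, 119, 121, 122, 126, 126, 127, 127, 124, 126, 125, 126, 126, 123, 126, 126, 127, 126, 125, 125, 125, 126, 125, 126, 126, 126, 127, 126, 126, 126, 126, 125, 127, 126, 126, 125, 125, 124, 125, 126, 124, 125, 125, 125, 126, 125, 125, 126, 126, 125, 125, 126, 126, 126, 127, 126, 127, 126, 125, 126, 126, 125, 126, 126, 126, 127, 126, 126, 128, 126, 121, 122, 119, 117, 86, 9, 15, 16, 18, 14, 13, 9, 9, 12, 10, 12, 12, 8]
[489.34962027  98.78964284   0.        ] 161.31359585879136 0.7447598451014521 turn -0.0032963267948966646
```

>>> jog_arm(motion=[[[40,0,0],0],[[85,0,0],0],[[125,0,0],0],[[155,0,0],0],[[161,0,0],0]])

```text
t: 11.0
eef_pos: [486.1, 104.6, 202.8]
tcp_rot: [-3.14, -0.001, 1.781]
ft_force: [-0.2, -0.7, -2.2]
opening: 0.464
grip_force: 30.0
```

>>> jog_arm(motion=[[[0,0,30],0],[[0,0,65],0],[[0,0,95],0],[[0,0,107],0],[[0,0,107],0]])

```text
t: 11.5
eef_pos: [486.9, 101.3, 95.1]
tcp_rot: [-3.138, -0.0, 1.777]
ft_force: [-1.2, -0.5, -2.7]
opening: 0.468
grip_force: 30.0
```

>>> jog_arm(motion=[[[-3,1,0],0],[[-3,1,12],0],[[-3,1,22],0],[[-3,1,28],0],[[-3,1,30],0]])

```text
t: 12.0
eef_pos: [489.0, 98.4, 65.7]
tcp_rot: [-3.141, -0.0, 1.777]
ft_force: [0.8, 0.3, -2.5]
opening: 0.467
grip_force: 30.0
```

>>> jog_arm(motion=[[[0,0,4],0],[[0,0,8],0],[[0,0,12],0],[[0,0,14],0],[[0,0,14],0]])

```text
t: 12.5
eef_pos: [489.2, 98.4, 52.1]
tcp_rot: [-3.141, 0.0, 1.777]
ft_force: [-0.1, 0.4, -2.3]
opening: 0.472
grip_force: 30.0
```

>>> jog_arm(motion=[[[0,0,1],0],[[0,0,2],0],[[0,0,3],0],[[0,0,3],0]])

```text
t: 12.9
eef_pos: [489.3, 98.4, 49.3]
tcp_rot: [-3.141, 0.0, 1.777]
ft_force: [-0.4, 0.3, -2.7]
opening: 0.469
grip_force: 30.0
```

>>> jog_arm(motion=[[[0,0,0.7],0],[[0,0,1.4],0],[[0,0,1.4],0]])

```text
t: 13.2
eef_pos: [489.4, 98.4, 48.2]
tcp_rot: [3.141, 0.0, 1.777]
ft_force: [-0.2, 0.3, 0.9]
opening: 0.468
grip_force: 30.0
```

>>> jog_arm(motion=[[[0,0,0],0],[[0,0,0],0],[[0,0,0],0],[[0,0,0],0],[[0,0,0],0]], grip=0.25)

```text
t: 13.7
eef_pos: [489.3, 98.4, 48.0]
tcp_rot: [3.142, 0.0, 1.777]
ft_force: [-0.3, -0.2, -0.7]
opening: 0.747
grip_force: 0.0
```

>>> jog_arm(motion=[[[0,0,-15],0],[[0,0,-45],0],[[0,0,-85],0],[[-20,0,-125],0],[[-60,0,-155],0]])

```text
t: 14.2
eef_pos: [501.6, 40.5, 205.5]
tcp_rot: [3.14, 0.0, 1.78]
ft_force: [1.1, -0.5, -1.0]
opening: 0.752
grip_force: 0.0
```

>>> jog_arm(motion=[[[-45,0,0],0],[[-80,0,0],0],[[-100,0,0],0],[[-100,0,0],0]])

```text
t: 14.6
eef_pos: [522.3, -60.3, 202.9]
tcp_rot: [3.142, 0.0, 1.774]
ft_force: [0.0, 0.9, 0.1]
opening: 0.752
grip_force: 0.0
```

Run:
```python
from h import *
from cell import *
d=read_camera("wrist")
s=state();print(s["t"],s["eef_pos"],s["tcp_rot"],s["ft_force"],s["opening"])
import pickle;pickle.dump(d,open("w5.pkl","wb"))
c=[606.4,23.9,.2035]
im=d["img"].copy();draw_clamp(im,d,c)
q=T(c,[[-99.5,52,0]])[0];draw_wedge(im,d,[q[0],q[1],c[2]+np.pi/2],14)
cv2.imwrite("pics/w5.png",cv2.resize(im,(800,600)))
```

```text
14.65 [521.94321198 -58.91658601 202.83998068] [-3.14134714e+00 -1.12702336e-04  1.77464451e+00] [-0.66472141  0.34721724  0.75420811] 0.7514887364800996
```

View pics/w5.png

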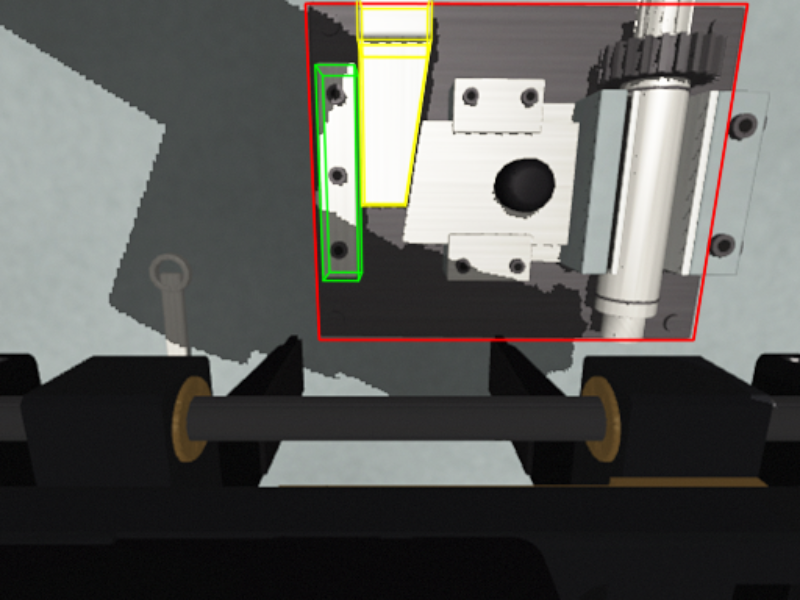

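The wedge lies in the slot, its outline matching the overlay: thin end at (245,131) and a small gap to the fence. I move behind the heel with fingers closed.

>>> jog_arm(motion=[[[45,0,0],0],[[92,-1,0],0],[[140,-2,0],0],[[185,-2,0],0],[[205,-2,0],0]], grip=1)

```text
t: 15.15
eef_pos: [476.3, 146.0, 203.1]
tcp_rot: [-3.141, -0.0, 1.78]
ft_force: [0.4, 0.1, 0.4]
opening: 0.383
grip_force: 0.0
```

>>> jog_arm(motion=[[[0,0,30],0],[[0,0,75],0],[[0,0,115],0],[[0,0,145],0],[[0,0,153],0]])

```text
t: 15.65
eef_pos: [476.2, 142.9, 47.6]
tcp_rot: [-3.137, -0.0, 1.778]
ft_force: [-0.0, 0.1, 0.5]
opening: 0.008
grip_force: 0.0
```

>>> jog_arm(motion=[[[0,0,4],0],[[0,0,4],0],[[0,0,4],0]])

```text
t: 15.95
eef_pos: [478.7, 142.4, 47.3]
tcp_rot: [3.14, 0.0, 1.777]
ft_force: [-0.6, 0.1, -0.1]
opening: 0.006
grip_force: 0.0
```

>>> jog_arm(motion=[[[-6,0,0],0],[[-12,0,0],0],[[-18,0,0],0],[[-24,0,0],0],[[-30,0,0],0]])

```text
t: 16.45
eef_pos: [484.5, 112.2, 46.2]
tcp_rot: [3.141, 0.0, 1.776]
ft_force: [0.1, 3.6, 2.9]
opening: 0.004
grip_force: 1.9
```

>>> jog_arm(motion=[[[-4,0,0],0],[[-8,0,0],0],[[-12,0,0],0],[[-16,0,0],0],[[-20,0,0],0]])

```text
t: 16.95
eef_pos: [487.3, 93.3, 46.0]
tcp_rot: [-3.139, -0.001, 1.776]
ft_force: [-7.0, 10.4, 8.1]
opening: 0.007
grip_force: 5.9
```

>>> jog_arm(motion=[[[-2,0,0],0],[[-4,0,0],0],[[-6,0,0],0],[[-6,0,0],0]])

```text
t: 17.35
eef_pos: [487.8, 87.7, 45.9]
tcp_rot: [-3.138, -0.001, 1.776]
ft_force: [-7.4, 10.3, 6.9]
opening: 0.006
grip_force: 5.8
```

>>> jog_arm(motion=[[[-1,0,0],0],[[-2,0,0],0],[[-3,0,0],0],[[-3,0,0],0]])

```text
t: 17.75
eef_pos: [488.0, 85.0, 45.9]
tcp_rot: [-3.137, -0.002, 1.776]
ft_force: [-8.4, 11.2, 7.7]
opening: 0.005
grip_force: 6.5
```

>>> jog_arm(motion=[[[-1,0,0],0],[[-2,0,0],0],[[-3,0,0],0],[[-4,0,0],0],[[-4,0,0],0]])

```text
t: 18.25
eef_pos: [488.3, 81.2, 45.8]
tcp_rot: [-3.136, -0.002, 1.776]
ft_force: [-10.1, 12.9, 10.6]
opening: 0.003
grip_force: 7.6
```

>>> jog_arm(motion=[[[-1,0,0],0],[[-2,0,0],0],[[-3,0,0],0],[[-3,0,0],0]])

```text
t: 18.65
eef_pos: [488.7, 78.5, 45.8]
tcp_rot: [-3.136, -0.002, 1.776]
ft_force: [-11.4, 15.8, 11.6]
opening: 0.0
grip_force: 8.9
```

>>> jog_arm(motion=[[[-1,0,0],0],[[-2,0,0],0],[[-3,0,0],0],[[-3,0,0],0]])

```text
t: 19.05
eef_pos: [489.2, 75.9, 45.8]
tcp_rot: [-3.136, -0.003, 1.776]
ft_force: [-12.2, 18.8, 12.1]
opening: 0.003
grip_force: 10.9
```

>>> jog_arm(motion=[[[-1,0,0],0],[[-2,0,0],0],[[-2,0,0],0]])

```text
t: 19.35
eef_pos: [489.5, 74.2, 45.8]
tcp_rot: [-3.135, -0.003, 1.776]
ft_force: [-12.2, 21.5, 12.9]
opening: 0.011
grip_force: 12.2
```

About 23 N now, so it is well jammed. I back off and check.

>>> jog_arm(motion=[[[3,0,0],0],[[10,0,0],0],[[25,0,-10],0],[[25,0,-55],0],[[25,0,-105],0]])

```text
t: 19.85
eef_pos: [486.8, 97.2, 151.1]
tcp_rot: [-3.138, -0.0, 1.777]
ft_force: [0.2, -0.3, 0.6]
opening: 0.002
grip_force: 0.0
```

>>> jog_arm(motion=[[[-35,0,-40],0],[[-85,0,-52],0],[[-130,0,-52],0],[[-160,0,-52],0],[[-165,0,-52],0]])

```text
t: 20.35
eef_pos: [521.9, -67.4, 202.9]
tcp_rot: [3.141, 0.001, 1.774]
ft_force: [-0.3, -0.4, -0.2]
opening: 0.003
grip_force: 0.0
```

Run:
```python
from h import *
from cell import *
d=read_camera("wrist")
s=state();print(s["t"],s["eef_pos"],s["tcp_rot"],s["ft_force"],s["opening"])
c=[606.4,23.9,.2035]
im=d["img"].copy();draw_clamp(im,d,c)
q=T(c,[[-102.5,-2,0]])[0];draw_wedge(im,d,[q[0],q[1],c[2]+np.pi/2],14)
cv2.imwrite("pics/w6.png",cv2.resize(im,(800,600)))
```

```text
20.4 [521.52520781 -66.4098541  202.71019503] [-3.14130536e+00  3.58693353e-04  1.77395078e+00] [-0.17303847  1.0984963  -0.29684105] 0.0054547481202540625
```

View pics/w6.png

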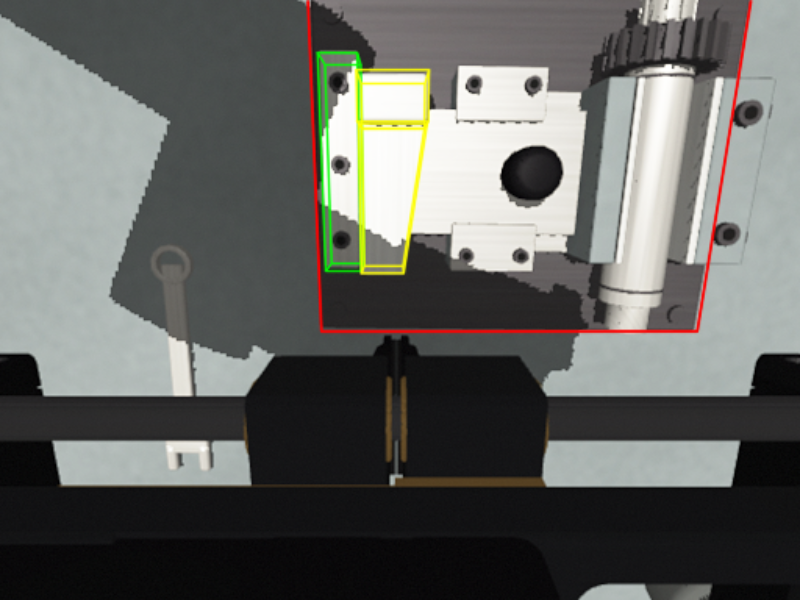

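The wedge matches the overlay at clamp y of about −2, that is 12 mm past slot_home. It lies flat between the fence and the ramp, the shaft is nipped, and the hand is clear.

```bash
python3 -c "from cell import job_done; print(job_done())"
```

```text
the job is handed in; nothing more can be done
None
```

I handed the job in at about 20 s: the shaft is nipped against the fixed jaw and the wedge is jammed about 12 mm past slot_home after a push of about 23 N. It was still there in a picture taken with the hand clear; the handover call returned no verdict.

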